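# Set the dish stop to the green click and lock it

### The arm

A 6-joint arm with a two-finger parallel gripper is mounted at the origin on a cart in front of the work surface, level with it; the furniture and walls round the work are solid. World frame = base frame: x ahead of the robot, y to its left, z up, the work surface at z = 0. Lengths are in m, angles in rad, forces in N, time in s.
With the tool pointing down it reaches from about 0.3 to 0.775 m from the base axis. Payload 14.6 kg.
Tool frame: the origin (TCP) lies on the mounting face of the last link; the fingertips stand 173 mm ahead of it and the grasp point (between the pads) lies 155 mm ahead of it; z points along the fingers, y is the line along which they close (so a half turn about z gives the same grasp; the last joint's range is limited). The gripper opens to 85 mm and grips with 20 to 120 N. Pads are 22 mm wide; open, the fingers measure 114 mm over their backs; the gripper's body (76 mm by 85 mm) begins 54 mm behind the grasp point. The pads swing forward as they close: fully open they stand 13 mm farther back than shut.
Start: joints at [-0.067, 0.3, 1.521, -0, 1.321, -0.067], TCP at [0.55, -0, 0.405] pointing down, gripper open.
Joint ranges: [-3.03, 3.03], [-0.79, 2.21], [0.23, 2.52], [-1.04, 4.18], [0, 3.07], [-2.55, 2.55]. Speed limits (rad/s): [2.22, 2.22, 2.57, 3.14, 3.14, 3.14].

### API

Orientations are given as [roll, pitch, yaw] about the fixed x, y, z axes, in that order (R = Rz(yaw) Ry(pitch) Rx(roll)).
In Python, from station import env, eyes gives the robot as it stands.
- The arm moves only by the tool servo_tool, never from a script. Its argument "plan" is a list that holds one entry, the list of rows, each a list of 6 numbers: the shift along the tool's x, y, z in m, then the turn, a rotation vector about the tool's x, y, z in units of 10 degrees (1.0 is 10 degrees). In form: [[[dx, dy, dz, ax, ay, az], ...]]. A call has 1 to 8 rows; each row is the pose to reach, as a shift and turn from the pose commanded when the call began, along the tool's axes at that moment; what a row does not reach only later rows make up. A row lasts 1/8 s, in which the tool goes at most 62.5 mm and 10.7 degrees, less where a joint would pass 70% of its speed; a pose out of reach is approached as far as the arm can. A call with a gripper value outside its range is refused whole. "hand" is the finger opening in m, from 0 to 0.0854, set as the call begins (left out, the last holds). The fingers move at their own pace and stop on an object; the grip force is fixed at half the most. Time passes only in rows, so rows that repeat a pose let the fingers close. It gives the time, the measured TCP pose, the force, the opening and the grip force at its end, in the units of the state.
- env.state(): the state, without advancing time (a new reading comes with each control period).
- eyes.snapshot(name): name is "scene" or "top" or "wrist"; returns (picture, depth): 384x512x3 uint8, red, green, blue; 384x512 float32, m along the optical axis (not along the pixel's ray), 0 where there is no reading.
- eyes.camera_model(name): a dict with "fov_y" (degrees; the focal length in pixels is half the picture's height over the tangent of half this angle, whatever the lens; pixels are square), "cx", "cy" (the principal point, pixels), "rvec" (rotation vector, rad) and "tvec" (3), from world to camera coordinates, as OpenCV has them; the wrist camera has in their place "mount" (4x4, takes a point from camera to tool coordinates, whose origin is the TCP and whose axes are the flange's). Camera axes: x right, y down, z forward; pixel columns grow to the right and rows downward; lengths in m; the calibration is good to about 2 mm. A picture is of the moment at which its call begins: read the wrist's pose just before it. camera_model takes no time and is no camera call.
- env.job_done(): hands the job in; it is judged then, once.
The state is a dict: "time_s": time; "joints": joint angles; "joint_vel": joint speeds; "joint_torque": joint torques, N m; "ee_pos": TCP position; "ee_rot": TCP orientation; "wrist_force": force on the tool from outside, world axes, zero at the start; "moment": the same for the moment, N m; "finger_gap": finger opening in m; "grasp_force": force on a finger pad.
Only numpy, scipy, OpenCV 4.12 (cv2) and the standard library are available. Lean on these libraries where they do the work, as an engineer would, in place of code of your own. Each camera call takes 0.05 s, during which the arm holds its last target. There are 200 camera calls.

### The job

With closed fingertips, push the blue dish stop along its rail until it drops into the green click stop, then press its red lock pin fully down and move clear. Push only: do not grip or force anything, and leave the other things on the counter where they are.

Things in the scene. Friction and masses are not known exactly. Their poses are not given: they have to be found in the camera images.
- guide_rail: fixed aluminium guide rail on the counter, 66 wide (its x) and 370 long (its y), base plate 12 high, two steel runners up to 27 high, black end caps 30 high at both ends; origin: middle of its underside; +y runs along the rail to the robot's left, -x faces the robot; it is yawed a little from start to start
- dish_stop: blue block captive on the rail, 58 (x) x 56 (y, along the rail) x 40 high, underside 28, top 68 above the counter; push on its flat +y or -y side, about 55 above the counter. A steel blade (5 thick, 28 to 64 above the counter) sticks out of its robot side to 73 from the rail's centre line. Origin at counter level under the block's middle, axes of the rail
- stop_mark (a point): middle of the blue block, 48 above the counter
- stop_slide (a joint): block's place along the rail (m): 0 mid-rail, grows to the rail's +y (robot's left), limits -0.145, 0.145. Friction about 1 N. A sprung ball under it meets a click's ramp when the block's middle is 20 mm short of the click's middle, climbs with 5 to 7 N, passes the crest 7 mm short, then snaps into the dip by itself and centres to within 1 mm; leaving the dip either way takes 8 to 10 N
- green_click: green click stop clamped on the rail, at its left or right end: 36 long, a green shoe 22 high on each side of the rail, shoe centres 37 from the centre line. Its middle (origin, counter level) is the click position: the block's middle must come to rest there. Axes of the rail. The block passes freely above it; forces are told under stop_slide
- orange_click: orange click stop of the same make near the other end of the rail; not wanted now
- lock_pin (a joint): how far the red lock pin is pressed (m): 0 up, 0.008 fully down; stiff (about 4 N), it stays where it is pushed
- pin_top (a point): centre of the top of the red lock pin, a round cap 22 across standing upright on the middle of the blue block; its top is 83.5 above the counter when up, 75.5 fully down
- lid_pile: round pile of board lids, 190 across, 13 high, bystander, in the gap between the two baking trays; origin: middle of its underside
- timer: white kitchen timer with black dial, 66 across, 39 high, bystander, in the gap between the trays; origin: middle of its underside
- thermometer: probe thermometer with white head and steel needle, 216x34x20, bystander, lying in the gap between the trays; origin: middle of its underside
- blue_pen: slim pen, 145 long, 9 thick, bystander, lying right of the rail; origin: middle of its underside
- marker_pen: marker pen with black cap, 135 long, 16 thick, bystander, lying left of the rail; origin: middle of its underside

How it is judged:
On the way, in this order (a step that is already met when the one before it is completed fails the run):
1. the blue stop rests in the green click, lock pin still up (y of stop_mark in the frame of green_click between -0.003 and 0.003 m and velocity of joint stop_slide between -0.01 and 0.01 m/s and value of joint lock_pin below 0.003 m), for 0.2 s.
2. the lock pin is pressed fully down (value of joint lock_pin above 0.0065 m), for 0.1 s.
At the end, for the whole second after the job is handed in: the middle of the blue stop is within 3 mm of the green click's middle along the rail and still, and the lock pin is at least 6.5 mm of its 8 mm down (y of stop_mark in the frame of green_click between -0.003 and 0.003 m and velocity of joint stop_slide between -0.01 and 0.01 m/s and value of joint lock_pin above 0.0065 m); the robot touches nothing.
It fails at once if the fingers push or squeeze the stop or its pin with more than 38 N (contact force between the fingers and dish_stop above 38 N).
It fails at once if one of the loose things standing by is moved by more than 20 mm (distance of any of lid_pile, timer, thermometer, blue_pen, marker_pen from where it was at the start of the episode above 0.02 m).
It also fails if it takes over 42 s, if anything falls off the work surface, if the arm or the gripper's body presses on something with over 40 N, if the wrist force passes 120 N, or if a joint passes its speed limit or range.

## Working session

There is one attempt and no reset: what is moved stays moved. The work goes in short steps, Python scripts to look and compute and a tool call to move; the robot and the scene stay as the last step left them, time stands still between calls to the robot, and variables do not carry over. Pictures are saved under pics/ and viewed, at most 10 in all, crops included, and the job is handed in when it is done.

Besides the shell and the picture viewer there is one more tool, called after ">>>" in YAML: its name, and indented under it one key for each argument. servo_tool: Moves the arm, as the interface text tells. Its arguments: {"type":"object","properties":{"plan":{"type":"array","items":{"type":"array","items":{"type":"array","items":{"type":"number"}}}},"hand":{"type":"number"}},"required":["plan"]}

```bash
mkdir -p pics; ls; cat > h.py <<'E'
import numpy as np, cv2
from station import env, eyes
from scipy.spatial.transform import Rotation as R
def snap(n):
    s=env.state(); p,d=eyes.snapshot(n); return s,p,d
def cam(n,s=None):
    m=eyes.camera_model(n); f=192/np.tan(np.radians(m['fov_y'])/2)
    if 'mount' in m:
        T=np.eye(4);T[:3,:3]=R.from_euler('xyz',s['ee_rot']).as_matrix();T[:3,3]=s['ee_pos']
        C=T@np.array(m['mount']); return f,m['cx'],m['cy'],C[:3,:3],C[:3,3],m
    r=cv2.Rodrigues(np.array(m['rvec'],float))[0]; return f,m['cx'],m['cy'],r.T,-r.T@np.array(m['tvec']).ravel(),m
def ray(c,uv,z):
    f,cx,cy,Rm,o,_=c; uv=np.atleast_2d(uv).astype(float)
    d=np.c_[(uv[:,0]-cx)/f,(uv[:,1]-cy)/f,np.ones(len(uv))]@Rm.T
    return o+d*((z-o[2])/d[:,2])[:,None]
def cloud(c,d):
    f,cx,cy,Rm,o,_=c; v,u=np.mgrid[:384,:512]
    return np.stack([(u-cx)/f*d,(v-cy)/f*d,d],-1)@Rm.T+o
E
python3 - <<'E'
from h import *
ims=[]
for n in ['scene','top','wrist']:
    s,p,d=snap(n); c=cam(n,s); print(n,c[5],(d>0).mean()); np.savez('/tmp/'+n,p=p,d=d); 
    cv2.imwrite(f'pics/{n}0.png',p[:,:,::-1])
print(env.state())
E
```

```text
pics
scene {'fov_y': 54.27312107185443, 'cx': 249.65818854724307, 'cy': 190.63156493208555, 'rvec': array([ 1.9883586 , -1.03258837,  0.55287299]), 'tvec': array([-0.32200227,  0.36596124,  0.76793438])} 0.9356536865234375
top {'fov_y': 51.4506608529616, 'cx': 261.71879566734094, 'cy': 194.24457280619214, 'rvec': array([ 2.24727298, -1.95866806,  0.20478607]), 'tvec': array([-0.02236315,  0.60557213,  1.18938403])} 0.9958953857421875
wrist {'fov_y': 68.99740779757242, 'cx': 253.19363363255098, 'cy': 188.73525965391823, 'mount': array([[ 1.16033821e-03, -9.64612731e-01, -2.63668227e-01,
         6.56461736e-02],
       [ 9.99998610e-01,  8.03634206e-04,  1.46070240e-03,
         3.45679077e-04],
       [-1.19711933e-03, -2.63669555e-01,  9.64612322e-01,
         3.00545845e-02],
       [ 0.00000000e+00,  0.00000000e+00,  0.00000000e+00,
         1.00000000e+00]])} 0.9957733154296875
{'time_s': 0.15, 'joints': array([-6.66183902e-02,  3.00329139e-01,  1.52142615e+00,  7.87849591e-06,
        1.32068158e+00, -6.66044139e-02]), 'joint_vel': array([-1.62475620e-03, -4.76797009e-04, -1.89233728e-03, -5.32781867e-05,
       -9.58338550e-04, -1.50224670e-03]), 'joint_torque': array([ 1.15317634e-03, -5.43663168e+01, -3.61884356e+01, -9.07762978e-05,
        3.16729136e-03,  4.75633647e-05]), 'ee_pos': array([ 5.49977113e-01, -1.09748331e-05,  4.04264670e-01]), 'ee_rot': array([-3.14075082e+00, -6.38017506e-05,  1.57078037e+00]), 'wrist_force': array([-0.75927115, -0.19737948,  0.04303216]), 'moment': array([-0.05218372,  0.0220339 ,  0.08076511]), 'grasp_force': 0.0, 'finger_gap': 0.08520674061522814}
```

View pics/top0.png

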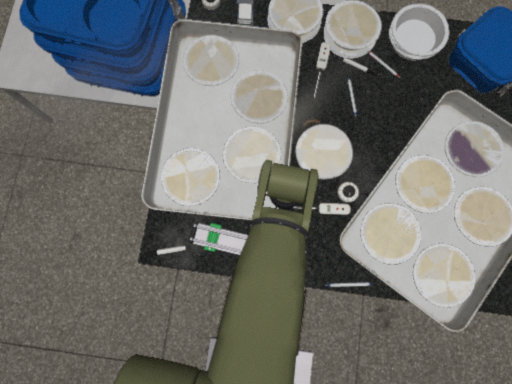

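View pics/scene0.png

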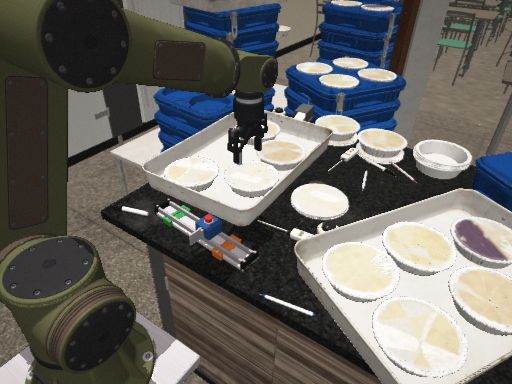

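Top view: the green click is at (213,237), at the rail's left end. In the scene view the block is at (208,225), between green (175,213) and orange (230,244). The block therefore has to be pushed left.

```bash
python3 - <<'E'
from h import *
def masks(hsv):
    g=cv2.inRange(hsv,(50,120,50),(80,255,255)); r=cv2.inRange(hsv,(0,170,90),(5,255,255))|cv2.inRange(hsv,(172,170,90),(180,255,255))
    o=cv2.inRange(hsv,(6,170,120),(16,255,255)); b=cv2.inRange(hsv,(100,130,50),(125,255,255)); return dict(g=g,r=r,o=o,b=b)
zz=dict(g=.022,r=.0835,o=.022,b=.068)
for n in ['top','scene','wrist']:
    q=np.load(f'/tmp/{n}.npz'); p,d=q['p'],q['d']; c=cam(n,env.state()); P=cloud(c,d)
    for k,m in masks(cv2.cvtColor(p,cv2.COLOR_RGB2HSV)).items():
        N,L,S,C=cv2.connectedComponentsWithStats(m)
        for i in range(1,N):
            if S[i,4]<12: continue
            Q=P[L==i]; w=ray(c,C[i],zz[k])[0]
            if abs(np.median(Q[:,2]))<.12 and .2<np.median(Q[:,0])<.65: print(n,k,C[i].round(),S[i,4],'depthmed',np.median(Q,0).round(4),'ray',w.round(4))
# top: rail outline via white-ish/ black; wrist overview
E
```

```text
top g [216. 225.] 39 depthmed [0.4917 0.1949 0.0219] ray [0.4917 0.1939 0.022 ]
top g [213. 237.] 89 depthmed [0.454  0.199  0.0156] ray [0.4533 0.1973 0.022 ]
top g [209. 249.] 30 depthmed [0.4135 0.1973 0.0222] ray [0.4137 0.2008 0.022 ]
scene g [186. 208.] 29 depthmed [0.4907 0.1906 0.0231] ray [0.4913 0.1919 0.022 ]
scene g [178. 214.] 53 depthmed [0.4566 0.1921 0.0172] ray [0.4533 0.1902 0.022 ]
scene g [167. 221.] 64 depthmed [0.4126 0.1965 0.0183] ray [0.4092 0.1926 0.022 ]
scene r [208. 218.] 45 depthmed [0.4372 0.053  0.0836] ray [0.437  0.053  0.0835]
scene o [235. 238.] 33 depthmed [ 0.4686 -0.0198  0.0232] ray [ 0.4698 -0.0169  0.022 ]
scene o [228. 245.] 73 depthmed [ 0.4364 -0.0133  0.0172] ray [ 0.4322 -0.0178  0.022 ]
scene o [217. 254.] 75 depthmed [ 0.3918 -0.0136  0.0187] ray [ 0.389  -0.0147  0.022 ]
scene b [210. 227.] 326 depthmed [0.4268 0.0345 0.0652] ray [0.4232 0.0349 0.068 ]
wrist g [134.   3.] 63 depthmed [0.4163 0.1843 0.018 ] ray [0.4185 0.1826 0.022 ]
wrist g [167.   4.] 225 depthmed [0.454  0.1839 0.0153] ray [0.4554 0.1817 0.022 ]
wrist g [202.   6.] 164 depthmed [0.4928 0.1799 0.0211] ray [0.4931 0.1791 0.022 ]
wrist r [146. 123.] 353 depthmed [0.4419 0.0551 0.084 ] ray [0.442  0.055  0.0835]
wrist o [135. 165.] 97 depthmed [0.3992 0.0008 0.0223] ray [0.3991 0.0009 0.022 ]
wrist o [164. 173.] 599 depthmed [ 0.4334 -0.0115  0.0158] ray [ 0.4352 -0.01    0.022 ]
wrist o [193. 177.] 216 depthmed [ 0.4723 -0.0149  0.0224] ray [ 0.4722 -0.0151  0.022 ]
wrist o [135. 180.] 86 depthmed [ 0.3977 -0.0188  0.0224] ray [ 0.3973 -0.0184  0.022 ]
wrist b [156. 122.] 2262 depthmed [0.4502 0.0567 0.0681] ray [0.4466 0.0559 0.068 ]
```

View pics/wrist0.png

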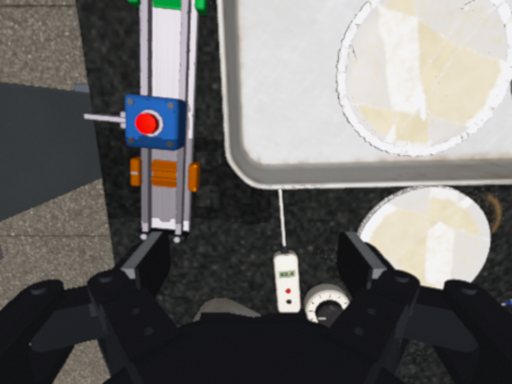

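The wrist view shows the block at (156,122), the pin at (146,123), orange at (165,173) and green at the top edge. The rail's yaw is about -0.089 rad, and the block is about 143 mm short of the green click. I'll close the fingers, align with the rail and go behind the block on its -y side, staying high.

>>> servo_tool:
  plan:
    - [[0,-0.02,0.01,0,0,0.1],[-0.002,-0.05,0.03,0,0,0.25],[-0.004,-0.08,0.05,0,0,0.4],[-0.005,-0.105,0.07,0,0,0.51],[-0.005,-0.113,0.085,0,0,0.51],[-0.005,-0.113,0.09,0,0,0.51],[-0.005,-0.113,0.09,0,0,0.51]]
  hand: 0

```text
time_s: 1.02
ee_pos: [0.4374, -0.005, 0.3148]
ee_rot: [-3.142, -0.0, 1.482]
wrist_force: [0.9, -0.5, 0.6]
finger_gap: -0.0001
grasp_force: 0.0
```

```bash
cat > m.py <<'E'
from h import *
import sys
s,p,d=snap('wrist'); c=cam('wrist',s); hsv=cv2.cvtColor(p,cv2.COLOR_RGB2HSV)
cv2.imwrite(f'pics/{sys.argv[1]}.png',p[:,:,::-1])
a=.089; u=np.array([np.sin(a),np.cos(a)]); v=np.array([np.cos(a),-np.sin(a)])
t=s['ee_pos'][:2]; P=cloud(c,d)
print('t',s['time_s'],'tcp',s['ee_pos'].round(4),s['ee_rot'].round(4),'gap',s['finger_gap'],'F',s['wrist_force'].round(1),'tcp u,v',(t@u).round(4),(t@v).round(4))
M=dict(r=(((0,170,90),(5,255,255)),.0835),b=(((100,130,50),(125,255,255)),.068),g=(((50,120,50),(80,255,255)),.022),o=(((6,170,120),(16,255,255)),.022))
for k,((lo,hi),z) in M.items():
    m=cv2.inRange(hsv,lo,hi)
    if k=='r': m|=cv2.inRange(hsv,(172,170,90),(180,255,255))
    m=m>0
    if k!='r': m&=abs(P[:,:,2]-z)<.005
    N,L,S,C=cv2.connectedComponentsWithStats(m.astype(np.uint8))
    for i in range(1,N):
        if S[i,4]<40: continue
        ys,xs=np.nonzero(L==i); w=ray(c,np.c_[xs,ys],z)[:,:2]; U,V=w@u,w@v
        print(k,C[i].round(),S[i,4],'u %.4f..%.4f v %.4f..%.4f'%(*np.percentile(U,[1,99]),*np.percentile(V,[1,99])),'mid',((np.percentile(U,1)+np.percentile(U,99))/2).round(4),((np.percentile(V,1)+np.percentile(V,99))/2).round(4),'z',np.median(P[L==i][:,2]).round(4))
E
python3 m.py w1
```

```text
t 1.025 tcp [ 0.4374 -0.005   0.3148] [-3.1415 -0.      1.4818] gap -0.00010906209963844426 F [ 0.9 -0.5  0.6] tcp u,v 0.0339 0.4361
r [249. 121.] 654 u 0.0848..0.1032 v 0.4247..0.4433 mid 0.094 0.434 z 0.0842
b [250. 118.] 3997 u 0.0676..0.1202 v 0.4065..0.4622 mid 0.0939 0.4344 z 0.0684
o [212. 189.] 353 u 0.0100..0.0454 v 0.3913..0.4024 mid 0.0277 0.3969 z 0.0221
o [287. 190.] 369 u 0.0090..0.0444 v 0.4648..0.4762 mid 0.0267 0.4705 z 0.0222
o [250. 181.] 199 u 0.0325..0.0395 v 0.4174..0.4493 mid 0.036 0.4334 z 0.0182
o [250. 196.] 193 u 0.0172..0.0235 v 0.4180..0.4495 mid 0.0203 0.4337 z 0.0181
```

View pics/w1.png

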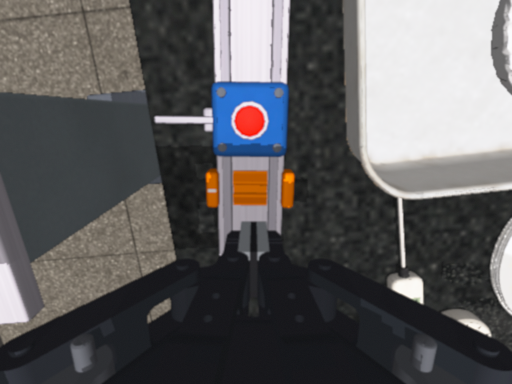

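The rail is upright in the view and the block is centred at (250,118), 60 mm ahead of the tool. Next I descend behind it and start pushing, stopping well before the ramp for a second look at green.

>>> servo_tool:
  plan:
    - [[0,-0.002,0.01,0,0,0],[0,-0.002,0.03,0,0,0],[0,-0.002,0.05,0,0,0],[0,-0.002,0.07,0,0,0],[0,-0.002,0.085,0,0,0],[0,-0.002,0.095,0,0,0],[0,-0.002,0.097,0,0,0],[0,-0.002,0.097,0,0,0]]

```text
time_s: 2.08
ee_pos: [0.4351, -0.0048, 0.2179]
ee_rot: [3.141, -0.0, 1.482]
wrist_force: [0.3, -0.5, 0.9]
finger_gap: -0.0
grasp_force: 0.0
```

>>> servo_tool:
  plan:
    - [[0.005,0,0,0,0,0],[0.01,0,0,0,0,0],[0.015,0,0,0,0,0],[0.02,0,0,0,0,0],[0.025,0,0,0,0,0],[0.03,0,0,0,0,0],[0.035,0,0,0,0,0],[0.04,0,0,0,0,0]]

```text
time_s: 3.08
ee_pos: [0.4386, 0.0353, 0.2177]
ee_rot: [3.142, 0.0, 1.482]
wrist_force: [0.8, 0.2, 0.1]
finger_gap: -0.0003
grasp_force: 0.0
```

>>> servo_tool:
  plan:
    - [[0.005,0,0,0,0,0],[0.011,0,0,0,0,0],[0.017,0,0,0,0,0],[0.024,0,0,0,0,0],[0.031,0,0,0,0,0],[0.038,0,0,0,0,0],[0.044,0,0,0,0,0],[0.048,0,0,0,0,0]]

```text
time_s: 4.08
ee_pos: [0.4428, 0.0833, 0.2176]
ee_rot: [-3.141, -0.0, 1.482]
wrist_force: [-0.7, -1.3, 0.6]
finger_gap: 0.0002
grasp_force: 1.0
```

```bash
python3 m.py w2
```

```text
t 4.075 tcp [0.4428 0.0833 0.2176] [-3.1414e+00 -1.0000e-04  1.4820e+00] gap 0.00015174928184202182 F [-0.7 -1.3  0.6] tcp u,v 0.1223 0.4337
r [254. 184.] 2296 u 0.1509..0.1715 v 0.4249..0.4439 mid 0.1612 0.4344 z 0.0841
b [254. 169.] 10978 u 0.1351..0.1877 v 0.4073..0.4621 mid 0.1614 0.4347 z 0.0685
g [187.  28.] 1048 u 0.2191..0.2442 v 0.3930..0.4048 mid 0.2316 0.3989 z 0.0221
g [256.   4.] 559 u 0.2400..0.2443 v 0.4195..0.4512 mid 0.2421 0.4353 z 0.0184
g [324.  26.] 1254 u 0.2187..0.2443 v 0.4655..0.4776 mid 0.2315 0.4715 z 0.0223
g [255.  33.] 773 u 0.2245..0.2317 v 0.4191..0.4512 mid 0.2281 0.4352 z 0.0181
```

View pics/w2.png

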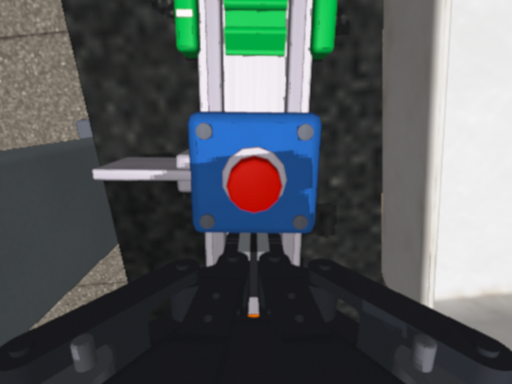

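Contact is confirmed: the block is at u=0.161 and the tool at 0.122. Green's near edge at 0.219 puts its middle at about 0.2363. The tool passes the crest at about 0.190 and would reach the centred block's face at 0.197.

>>> servo_tool:
  plan:
    - [[0.005,0,0,0,0,0],[0.011,0,0,0,0,0],[0.018,0,0,0,0,0],[0.025,0,0,0,0,0],[0.032,0,0,0,0,0],[0.039,0,0,0,0,0],[0.045,0,0,0,0,0],[0.049,0,0,0,0,0]]

```text
time_s: 5.12
ee_pos: [0.4472, 0.132, 0.2177]
ee_rot: [-3.142, 0.0, 1.482]
wrist_force: [0.6, -2.0, -0.4]
finger_gap: -0.0
grasp_force: 1.0
```

>>> servo_tool:
  plan:
    - [[0.002,0,0,0,0,0],[0.004,0,0,0,0,0],[0.006,0,0,0,0,0],[0.008,0,0,0,0,0],[0.01,0,0,0,0,0],[0.012,0,0,0,0,0],[0.013,0,0,0,0,0],[0.014,0,0,0,0,0]]

```text
time_s: 6.12
ee_pos: [0.4485, 0.1454, 0.2177]
ee_rot: [-3.142, 0.001, 1.482]
wrist_force: [-0.5, -5.8, 0.1]
finger_gap: -0.0001
grasp_force: 3.2
```

>>> servo_tool:
  plan:
    - [[0.001,0,0,0,0,0],[0.002,0,0,0,0,0],[0.003,0,0,0,0,0],[0.004,0,0,0,0,0],[0.005,0,0,0,0,0],[0.006,0,0,0,0,0]]

```text
time_s: 6.88
ee_pos: [0.449, 0.1516, 0.2177]
ee_rot: [-3.142, 0.0, 1.482]
wrist_force: [0.0, -3.4, 0.8]
finger_gap: -0.0
grasp_force: 2.0
```

```bash
python3 m.py w3
```

```text
t 6.875 tcp [0.449  0.1516 0.2177] [-3.1416  0.      1.4817] gap -1.2180803112676936e-05 F [ 0.  -3.4  0.8] tcp u,v 0.1909 0.4337
r [255. 185.] 2308 u 0.2194..0.2397 v 0.4255..0.4447 mid 0.2295 0.4351 z 0.0841
b [255. 169.] 10884 u 0.2036..0.2559 v 0.4079..0.4625 mid 0.2298 0.4352 z 0.0685
g [186. 128.] 200 u 0.2397..0.2556 v 0.3931..0.3982 mid 0.2477 0.3957 z 0.0221
g [324. 143.] 340 u 0.2206..0.2552 v 0.4733..0.4778 mid 0.2379 0.4756 z 0.0222
```

The force is falling, so the block is about at the crest. I go on in small steps.

>>> servo_tool:
  plan:
    - [[0.0007,0,0,0,0,0],[0.0014,0,0,0,0,0],[0.002,0,0,0,0,0],[0.002,0,0,0,0,0]]

```text
time_s: 7.42
ee_pos: [0.4491, 0.1536, 0.2177]
ee_rot: [3.142, -0.0, 1.482]
wrist_force: [-0.5, 0.2, 1.0]
finger_gap: 0.0001
grasp_force: 0.0
```

```bash
python3 m.py w4
```

```text
t 7.425 tcp [0.4491 0.1536 0.2177] [ 3.1416e+00 -1.0000e-04  1.4818e+00] gap 0.0001303710396052363 F [-0.5  0.2  1. ] tcp u,v 0.193 0.4337
r [256. 169.] 2339 u 0.2278..0.2477 v 0.4256..0.4448 mid 0.2378 0.4352 z 0.0841
b [256. 155.] 11348 u 0.2121..0.2643 v 0.4080..0.4626 mid 0.2382 0.4353 z 0.0685
g [186. 128.] 128 u 0.2442..0.2554 v 0.3932..0.3970 mid 0.2498 0.3951 z 0.0221
g [324. 149.] 312 u 0.2208..0.2544 v 0.4746..0.4778 mid 0.2376 0.4762 z 0.0223
```

It snapped in: the block is at 0.238, green's middle measures 0.2377, and the force is zero. I'll back off, rise, and go over the pin.

>>> servo_tool:
  plan:
    - [[-0.005,0,0,0,0,0],[-0.012,0,0,0,0,0],[-0.012,0,-0.015,0,0,0],[-0.012,0,-0.035,0,0,0],[-0.012,0,-0.055,0,0,0],[-0.012,0,-0.065,0,0,0],[-0.012,0,-0.065,0,0,0]]

```text
time_s: 8.35
ee_pos: [0.4481, 0.1416, 0.2834]
ee_rot: [3.14, -0.0, 1.482]
wrist_force: [0.4, 0.7, -0.3]
finger_gap: 0.0001
grasp_force: 0.0
```

>>> servo_tool:
  plan:
    - [[0.01,0.001,0,0,0,0],[0.025,0.001,0,0,0,0],[0.04,0.001,0,0,0,0],[0.052,0.001,0,0,0,0],[0.057,0.001,0,0,0,0],[0.057,0.001,0.008,0,0,0],[0.057,0.001,0.016,0,0,0],[0.057,0.001,0.02,0,0,0]]

```text
time_s: 9.35
ee_pos: [0.454, 0.1979, 0.2619]
ee_rot: [-3.141, 0.0, 1.481]
wrist_force: [0.0, -0.2, -0.1]
finger_gap: -0.0002
grasp_force: 0.0
```

```bash
python3 m.py w5
```

```text
t 9.35 tcp [0.454  0.1979 0.2619] [-3.1406e+00  5.0000e-04  1.4813e+00] gap -0.00018540479387624603 F [ 0.  -0.2 -0.1] tcp u,v 0.2375 0.4346
r [254. 218.] 355 u 0.2381..0.2502 v 0.4256..0.4450 mid 0.2441 0.4353 z 0.0836
b [254. 205.] 4212 u 0.2151..0.2663 v 0.4079..0.4630 mid 0.2407 0.4355 z 0.0683
g [204. 184.] 177 u 0.2398..0.2567 v 0.3932..0.4014 mid 0.2483 0.3973 z 0.0222
g [304. 197.] 350 u 0.2206..0.2559 v 0.4704..0.4780 mid 0.2383 0.4742 z 0.0225
```

View pics/w5.png

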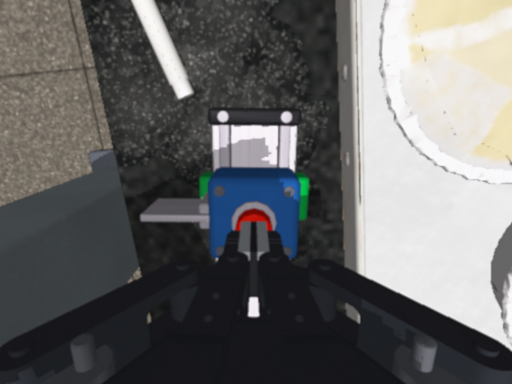

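The tips stand over the red cap at (254,220), and the block sits between the green shoes. Tip height is 89 mm, so I press slowly.

>>> servo_tool:
  plan:
    - [[0.001,0,0,0,0,0],[0.001,0,0.002,0,0,0],[0.001,0,0.004,0,0,0],[0.001,0,0.006,0,0,0],[0.001,0,0.008,0,0,0],[0.001,0,0.009,0,0,0],[0.001,0,0.01,0,0,0],[0.001,0,0.011,0,0,0]]

```text
time_s: 10.4
ee_pos: [0.4542, 0.1993, 0.2517]
ee_rot: [3.142, -0.0, 1.482]
wrist_force: [-1.5, 0.3, 4.0]
finger_gap: 0.0
grasp_force: 1.9
```

>>> servo_tool:
  plan:
    - [[0,0,0.0005,0,0,0],[0,0,0.001,0,0,0],[0,0,0.0015,0,0,0],[0,0,0.002,0,0,0],[0,0,0.002,0,0,0]]

```text
time_s: 11.02
ee_pos: [0.4542, 0.1993, 0.2496]
ee_rot: [-3.142, -0.0, 1.482]
wrist_force: [-0.3, 0.3, 2.0]
finger_gap: 0.0001
grasp_force: 1.3
```

>>> servo_tool:
  plan:
    - [[0,0,0.0004,0,0,0],[0,0,0.0008,0,0,0],[0,0,0.0012,0,0,0],[0,0,0.0012,0,0,0]]

```text
time_s: 11.52
ee_pos: [0.4543, 0.1993, 0.2489]
ee_rot: [3.141, -0.0, 1.482]
wrist_force: [-2.6, -1.6, 9.1]
finger_gap: 0.0
grasp_force: 4.8
```

>>> servo_tool:
  plan:
    - [[0,0,0.0003,0,0,0],[0,0,0.0005,0,0,0],[0,0,0.0005,0,0,0]]

```text
time_s: 11.9
ee_pos: [0.4543, 0.1993, 0.2488]
ee_rot: [3.141, -0.0, 1.482]
wrist_force: [-5.7, -1.8, 14.8]
finger_gap: 0.0001
grasp_force: 7.8
```

The pin is against its end: the force rises while the tip stays at 75.8 mm. Now lift clear and check.

>>> servo_tool:
  plan:
    - [[0,0,-0.003,0,0,0],[0,0,-0.01,0,0,0],[0,0,-0.03,0,0,0],[-0.01,0,-0.06,0,0,0],[-0.03,0,-0.09,0,0,0],[-0.05,0,-0.11,0,0,0],[-0.06,0,-0.12,0,0,0],[-0.06,0,-0.12,0,0,0]]

```text
time_s: 12.9
ee_pos: [0.4489, 0.1393, 0.3682]
ee_rot: [3.141, -0.0, 1.481]
wrist_force: [0.3, 1.0, -0.2]
finger_gap: -0.0001
grasp_force: 0.0
```

```bash
python3 m.py w6
```

```text
t 12.9 tcp [0.4489 0.1393 0.3682] [ 3.1409e+00 -3.0000e-04  1.4809e+00] gap -8.626195002557743e-05 F [ 0.3  1.  -0.2] tcp u,v 0.1786 0.4348
r [253. 120.] 375 u 0.2290..0.2464 v 0.4267..0.4444 mid 0.2377 0.4355 z 0.0761
b [253. 119.] 2520 u 0.2113..0.2641 v 0.4080..0.4631 mid 0.2377 0.4355 z 0.0684
g [218. 106.] 72 u 0.2466..0.2552 v 0.3932..0.4020 mid 0.2509 0.3976 z 0.0222
g [288. 118.] 278 u 0.2201..0.2553 v 0.4692..0.4783 mid 0.2377 0.4738 z 0.0225
g [218. 131.] 45 u 0.2212..0.2316 v 0.3934..0.4012 mid 0.2264 0.3973 z 0.0223
```

View pics/w6.png

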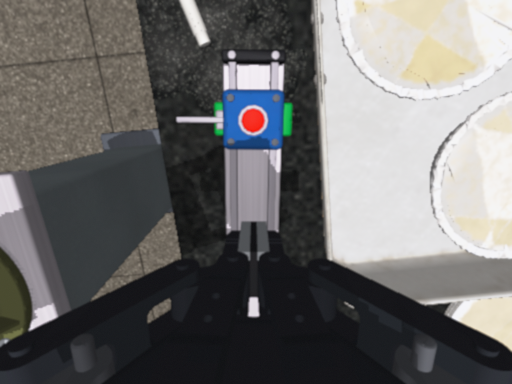

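The block at (253,119) is centred on the green shoes, both at u=0.2377. The pin top is at 76.1 mm, fully down within depth noise, and the gripper is clear.

```bash
python3 -c "
from station import env
print(env.job_done())"
```

```text
the job is handed in; nothing more can be done
None
```

I pushed the blue stop into the green click, pressed the red lock pin down to its end, moved the gripper clear, and handed the job in at about 13 s; the hand-in returned no verdict.

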